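# Slide a printing block under the hand-rest bridge

## Robot

A 6-joint arm with a two-finger parallel gripper is mounted at the origin on the work surface; the furniture and walls round the work are solid. World frame = base frame: x ahead of the robot, y to its left, z up, the work surface at z = 0. Lengths are in mm, angles in rad, forces in N, time in s.
With the tool pointing down it reaches from about 350 to 975 mm from the base axis. Payload 7.1 kg.
Tool frame: the origin (TCP) lies midway between the tips of the shut fingers; the grasp point (between the pads) lies pinch_z behind it (pinch_z is the distance from the TCP to the grasp point, in mm); z points along the fingers, y is the line along which they close (so a half turn about z gives the same grasp; the last joint's range is limited). The gripper opens to 88 mm and grips with 3 to 60 N. Pads are 20 mm wide; open, the fingers measure 115 mm over their backs; the gripper's body (75 mm by 178 mm) begins 61 mm behind the grasp point.
Start: joints at [-1.129, 0.423, 1.63, -0, 1.089, -0.019], TCP at [277.93, -559.786, 222.675] pointing down, gripper open.
Joint ranges: [-3, 3], [-0.9, 2.11], [0.09, 2.58], [-1.31, 4.45], [0.11, 2.69], [-2.54, 2.54]. Speed limits (rad/s): [2.39, 2.39, 3.01, 3.14, 3.14, 3.14].

## Interface

Orientations are given as a rotation vector (axis times angle).
In Python, from workcell import get_obs, get_image, close_job, pinch_z gives the robot as it stands.
- The arm moves only by the tool jog_arm, never from a script. Its argument "commands" is a list of rows, each a list of 3 entries, a list of its own where there are three numbers: the gripper command: -1 is shut, 1 is fully open, values between are in proportion, then the shift along the tool's x, y, z as a fraction of full scale, then the turn, a rotation vector about the tool's x, y, z as a fraction of full scale. In form: [[gripper, [tx, ty, tz], [rx, ry, rz]], ...]. A call has 1 to 10 rows; each row shifts and turns the commanded pose from where the row before left it, along the tool's axes as they then stand; what a row does not reach is not made up. Full scale, the value 1, is 0.1 m for a shift and 45 degrees for a turn. A row lasts 1/10 s, in which the tool goes at most 50 mm and 8.59 degrees, less where a joint would pass 70% of its speed; a pose out of reach is approached as far as the arm can. A call with a number of a shift or a turn outside -1 to 1 is refused whole. A call with a gripper value outside its range is refused whole. The fingers move at their own pace and stop on an object; the grip force is fixed at half the most. Time passes only in rows, so rows that do not move let the fingers close. It gives the time, the measured TCP pose, the force, the opening and the grip force at its end, in the units of the state.
- get_obs(): the state, without advancing time (a new reading comes with each control period).
- get_image(name): name is "scene" or "top" or "wrist"; returns a dict with "image" (384x512x3 uint8, blue, green, red), "z_map" (384x512 float32, mm along the optical axis (not along the pixel's ray), 0 where there is no reading), "intrinsics" (3x3 intrinsics, pixels), "k1" (the pictures are not rectified: a ray, as slopes to the right and down, at radius r is drawn at 1 + k1 r^2 times it, then the intrinsics apply), "eye" and "orientation" of the camera in the world; the wrist camera has in their place "mount" (4x4, takes a point from camera to tool coordinates, whose origin is the TCP and whose axes are the flange's). Camera axes: x right, y down, z forward; pixel columns grow to the right and rows downward; lengths in mm; the calibration is good to about 2 mm. A picture is of the moment at which its call begins: read the wrist's pose just before it.
- close_job(): hands the job in; it is judged then, once.
The state is a dict: "t": time; "qpos": joint angles; "qvel": joint speeds; "joint_torque": joint torques, N m; "ee_pos": TCP position; "orientation": TCP orientation; "ft_force": force on the tool from outside, world axes, zero at the start; "moment": the same for the moment, N m; "width": finger opening in mm; "grasp_force": force on a finger pad.
Only numpy, scipy, OpenCV 4.12 (cv2) and the standard library are available. Lean on these libraries where they do the work, as an engineer would, in place of code of your own. Each camera call takes 0.05 s, during which the arm holds its last target. There are 200 camera calls.

## Task

Push the flat printing block across the table, red-marked end first, in through the open front of the low hand-rest bridge and on under its deck until that end lies flush along the stop strip at the back; then take the hand away. Only push it with the fingers: the block stays flat on the table, never lifted or tipped. Do not knock or lean on the bridge, and leave the other things on the table where they are.

Things in the scene. Friction and masses are not known exactly. Their poses are not given: they have to be found in the camera images.
- print_block: loose flat printing block, plywood with a dark grey-green lino face with a pale cut leaf: 120 mm long (x), 84 mm wide (y), 22 mm thick, 0.2 to 0.35 kg; origin at the centre of its underside; +x points to the red-banded end, which goes in first; lies before the bridge's open front, nearer the robot than the bridge's centre line, turned up to 0.45 rad from it
- bridge: low wooden hand-rest bridge, fixed. Origin on the table under the deck's centre; +x is the way the block is pushed in (roughly world -y, to the robot's right), z up. Deck 50 mm in x, 136 mm in y, underside 28 mm, top 40 mm above the table. Two side rails 16 mm wide, 28 mm high, x = -36 (rounded noses) to +62 mm, inner faces at y = +-52 mm; open at the front (-x)
- stop (a point): middle of the face of the aluminium stop strip (18 mm high, across the back between the rails) that the block meets, 9 mm above the table, at x = +50 mm in the bridge's frame. A seated block has its centre at x = -10 mm and its tail sticks out 45 mm in front of the deck
- lead_left (a point): bottom corner of the block's red-marked end at its +y side (60, 42, 0 mm in the block's frame)
- lead_right (a point): bottom corner of the block's red-marked end at its -y side (60, -42, 0 mm in the block's frame)
- tail (a point): middle of the block's tail end face (the end without the red band), 11 mm above the table
- pigment_jar_4: bystander, loose: glass jar of green pigment with black stopper, 56 mm across, 89 mm high, behind the bridge; origin under its centre
- pigment_jar_5: bystander, loose: glass jar with cork stopper, 46 mm across, 71 mm high, behind the bridge; origin under its centre
- gesso_tin: bystander, loose: round cream-and-black tin, 78 mm across, 74 mm high, right of the bridge; origin under its centre
- tape_1: bystander, loose: roll of masking tape lying flat, 104 mm across, 25 mm high, at the left; origin under its centre
- paint_tube_2: bystander, loose: paint tube 31 x 109 x 20 mm lying on the robot's side of the bridge; origin under its centre
- eraser: bystander, loose: grey eraser 22 x 42 x 12 mm on the robot's side of the bridge; origin under its centre
- deck (a point): middle of the top of the bridge's deck, 40 mm above the table. Note overhead: a black jointed boom, clamped at the back left of the table and no part of the job, reaches from left to right over the back half of the table, about 0.6 to 0.7 m above it; work low so that the arm's wrist does not hit it

How it is judged (in metres and radians):
On the way:
1. the red-marked end has come in under the deck from the front, block flat on the table (x of each of lead_left, lead_right in the frame of bridge above -0.02 m and y of lead_left in the frame of bridge below 0.056 m and y of lead_right in the frame of bridge above -0.056 m and height (world z) of print_block below 0.006 m), for 0.1 s.
At the end, for the whole second after the job is handed in: The block lies flat and still on the table under the deck, between the rails, both corners of its red-marked end within 4 mm of the stop strip's face (x of each of lead_left, lead_right in the frame of bridge above 0.046 m and y of lead_left in the frame of bridge between 0.028 and 0.056 m and y of lead_right in the frame of bridge between -0.056 and -0.028 m and height (world z) of print_block below 0.003 m and angle between print_block's own z axis and vertical below 0.03 rad and linear speed of print_block below 0.01 m/s); the robot touches nothing.
It fails at once if the block is lifted (its underside's centre more than 8 mm up) or tipped (more than 0.12 rad) (height (world z) of print_block above 0.008 m or angle between print_block's own z axis and vertical above 0.12 rad).
It fails at once if the robot knocks or leans on the bridge with more than 8 N (contact force between any of the fingers, the arm and bridge above 8 N).
It fails at once if a bystander is moved more than 15 mm (distance of any of pigment_jar_4, pigment_jar_5, gesso_tin, tape_1, paint_tube_2, eraser from where it was at the start of the episode above 0.015 m).
It also fails if it takes over 54 s, if anything falls off the work surface, if the arm or the gripper's body presses on something with over 40 N, if the wrist force passes 120 N, or if a joint passes its speed limit or range.

## Working session

There is one attempt and no reset: what is moved stays moved. The work goes in short steps, Python scripts to look and compute and a tool call to move; the robot and the scene stay as the last step left them, time stands still between calls to the robot, and variables do not carry over. Pictures are saved under pics/ and viewed, at most 10 in all, crops included, and the job is handed in when it is done.

Besides the shell and the picture viewer there is one more tool, called after "Request:" as name(argument=value, ...) on one line, values as JSON. jog_arm: Moves the arm, as the interface text tells. Its arguments: {"type":"object","properties":{"commands":{"type":"array","items":{"type":"array"}}},"required":["commands"]}

```bash
mkdir -p pics
cat > h.py <<'E'
import numpy as np, cv2, pickle
from scipy.spatial.transform import Rotation as R
from workcell import get_obs, get_image, close_job, pinch_z
def cam(n):
    d=get_image(n); return d
def Rm(d):
    o=np.array(d["orientation"]); return o if o.shape==(3,3) else (R.from_rotvec(o).as_matrix() if o.size==3 else R.from_quat(o).as_matrix())
def rays(d,uv):
    K=np.array(d["intrinsics"],float); uv=np.asarray(uv,float).reshape(-1,1,2)
    return cv2.undistortPoints(uv,K,np.array([d["k1"],0,0,0,0.]),None,None,None).reshape(-1,2) if False else cv2.undistortPoints(uv,K,np.array([d["k1"],0,0,0,0.])).reshape(-1,2)
def onplane(d,uv,z):
    s=rays(d,uv); r=np.c_[s,np.ones(len(s))]@Rm(d).T; e=np.array(d["eye"]); return e+r*((z-e[2])/r[:,2])[:,None]
E
python3 - <<'E'
from h import *
for n in("scene","top"):
    d=cam(n); pickle.dump(d,open(n+".pkl","wb")); cv2.imwrite(f"pics/{n}0.png",d["image"]); print(n,d["eye"],d["orientation"],d["intrinsics"],d["k1"])
print(get_obs(), pinch_z)
E
```

```text
scene [-207.29107008 -849.14197718  586.23994973] [-1.89389767  0.68326067 -0.43025574] [[390.33201333   0.         258.01895149]
 [  0.         390.33201333 190.01908581]
 [  0.           0.           1.        ]] -0.006082242598836673
top [ 356.00384514   55.25249858 1099.39107363] [-2.12543843  2.15857422 -0.20832652] [[393.04235135   0.         259.95008966]
 [  0.         393.04235135 191.19465008]
 [  0.           0.           1.        ]] -0.07566124746850987
{'t': 0.1, 'qpos': array([-1.12899688e+00,  4.23777702e-01,  1.63062099e+00, -1.38989531e-05,
        1.08863744e+00, -1.89775548e-02]), 'qvel': array([-0.00044678, -0.00105501, -0.00207184,  0.00064576, -0.00275389,
       -0.00034051]), 'joint_torque': array([ 1.70771277e-04, -5.45611989e+01, -2.74324518e+01,  6.45674416e-02,
        1.87291828e-02, -5.31564672e-05]), 'ee_pos': array([ 277.71077208, -559.32738918,  221.96824478]), 'orientation': array([-3.05721083e+00, -7.17088986e-01,  4.94476739e-04]), 'ft_force': array([ 0.23576121,  0.2012369 , -0.47239559]), 'moment': array([-0.00832911,  0.00898338, -0.04124048]), 'grasp_force': 0.0, 'width': 87.52551569833393} 18.700000000000003
```

View pics/top0.png

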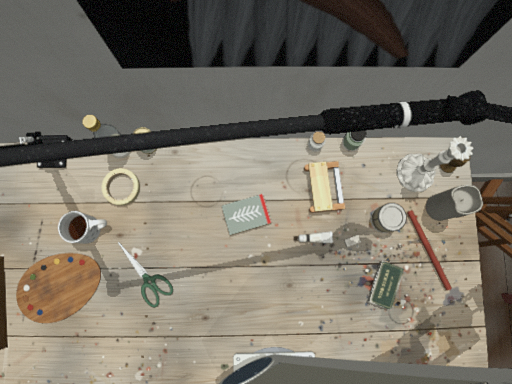

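View pics/scene0.png

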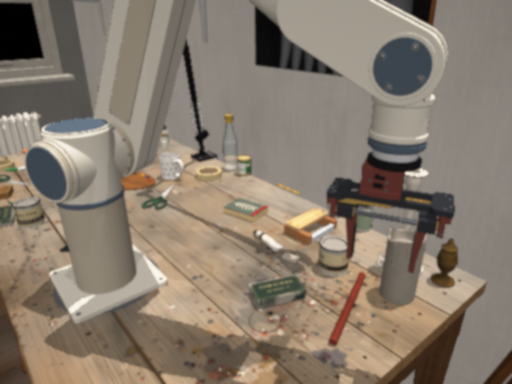

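The top view shows the block at about (247,214) with its red end at (266,209). The bridge deck is at (321,187), the stop strip at (338,186), the paint tube at (314,238) and the eraser at (355,241).

Run:
```python
from h import *
d=pickle.load(open("top.pkl","rb")); im=d["image"]
c=im[140:260,210:370]; cv2.imwrite("pics/crop0.png",cv2.resize(c,None,fx=5,fy=5,interpolation=cv2.INTER_CUBIC))
hsv=cv2.cvtColor(im,cv2.COLOR_BGR2HSV)
# heights from z_map
z=d["z_map"]; v,u=np.mgrid[0:384,0:512]; s=rays(d,np.c_[u.ravel(),v.ravel()])
P=(np.c_[s,np.ones(len(s))]*z.reshape(-1,1))@Rm(d).T+np.array(d["eye"]); H=P.reshape(384,512,3)
reg=np.zeros((384,512),bool); reg[140:260,210:372]=1
for lo,hi,nm in((14,25.5,"low"),(34,48,"deck")):
    m=(reg&(H[...,2]>lo)&(H[...,2]<hi)).astype(np.uint8)
    n,l,st,ce=cv2.connectedComponentsWithStats(m)
    for i in range(1,n):
        if st[i,4]>60:
            p=H[l==i]; r=cv2.minAreaRect(p[:,:2].astype(np.float32)); print(nm,st[i],r,np.median(p[:,2]))
red=(reg&((hsv[...,0]<8)|(hsv[...,0]>172))&(hsv[...,1]>150)).astype(np.uint8)
pts=np.argwhere(red)[:,::-1]; W=onplane(d,pts,22); print("red",len(pts),W.mean(0),cv2.minAreaRect(W[:,:2].astype(np.float32)))
```

```text
low [327 166  16  39 163] ((558.7620239257812, -191.86602783203125), (111.47101593017578, 29.616853713989258), 16.62252426147461) 17.633350054665016
low [ 221  194   50   41 1300] ((479.3916931152344, 69.62397766113281), (84.33091735839844, 119.90898132324219), 15.649666786193848) 21.394468272173185
low [294 234  26   8 126] ((411.30633544921875, -96.78950500488281), (19.478179931640625, 68.89608001708984), 4.824300289154053) 17.121776229439774
deck [308 162  25  50 881] ((552.567626953125, -136.3791046142578), (136.27603149414062, 51.19207000732422), 5.407784938812256) 39.47716456912576
red 61 [493.8988421   17.06813656  22.        ] ((493.9716491699219, 17.002750396728516), (79.04541778564453, 5.706111907958984), 15.931523323059082)
```

View pics/crop0.png

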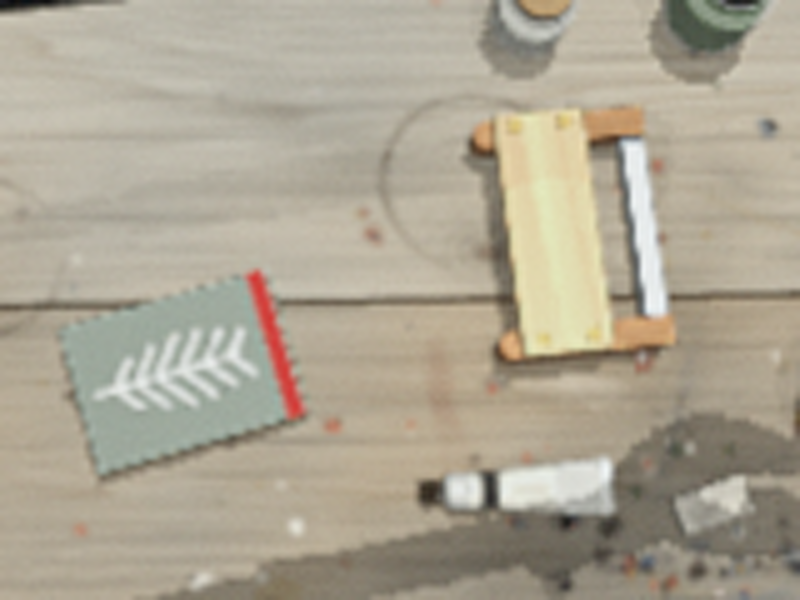

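Request:
jog_arm(commands=[[0.36,[0.23,-0.1,0],[0,0,0.156]],[0.36,[0.23,-0.2,0],[0,0,0.156]],[0.36,[0.23,-0.3,0],[0,0,0.155]],[0.36,[0.23,-0.3,0],[0,0,0]],[0.36,[0.23,-0.3,0],[0,0,0]],[0.36,[0.23,-0.3,0],[0,0,0]],[0.36,[0.2,-0.3,0],[0,0,0]],[0.36,[0,-0.3,0],[0,0,0]],[0.36,[0,-0.3,0],[0,0,0]],[0.36,[0,-0.3,0],[0,0,0]]])

```text
t: 1.1
ee_pos: [393.7, -261.0, 222.3]
orientation: [-3.138, -0.148, 0.001]
ft_force: [0.7, -0.3, -0.3]
width: 59.7
grasp_force: 0.0
```

Request:
jog_arm(commands=[[0.36,[0.03,-0.3,0],[0,0,0]],[0.36,[0.03,-0.3,0],[0,0,0]],[0.36,[0.03,-0.3,0],[0,0,0]],[0.36,[0.03,-0.3,0],[0,0,0]],[0.36,[0.03,-0.3,0],[0,0,0]],[0.36,[0.03,-0.3,0],[0,0,0]],[0.36,[0.03,-0.3,0],[0,0,0]],[0.36,[0.03,-0.3,0],[0,0,0]],[0.36,[0.03,-0.3,0],[0,0,0]],[0.36,[0,0,0],[0,0,0]]])

```text
t: 2.1
ee_pos: [395.2, 11.2, 222.6]
orientation: [-3.137, -0.153, 0.001]
ft_force: [0.2, 0.8, 0.2]
width: 59.8
grasp_force: 0.0
```

Request:
jog_arm(commands=[[0.36,[0,0,0],[0,0,0]],[0.36,[0,0,0],[0,0,0]]])

```text
t: 2.3
ee_pos: [395.6, 8.4, 222.6]
orientation: [3.138, 0.147, -0.0]
ft_force: [-0.1, 0.2, -0.0]
width: 59.6
grasp_force: 0.0
```

Request:
jog_arm(commands=[[0.36,[0.07,-0.27,0],[0,0,0]],[0.36,[0.06,-0.26,0],[0,0,0]],[0.36,[0,0,0.3],[0,0,0]],[0.36,[0,0,0.3],[0,0,0]],[0.36,[0,0,0.3],[0,0,0]],[0.36,[0,0,0.3],[0,0,0]],[0.36,[0,0,0.3],[0,0,0]],[0.36,[0,0,0.3],[0,0,0]],[0.36,[0,0,0],[0,0,0]],[0.36,[0,0,0],[0,0,0]]])

```text
t: 3.3
ee_pos: [403.4, 62.1, 42.7]
orientation: [3.138, 0.145, -0.003]
ft_force: [-0.3, -0.3, 0.9]
width: 59.6
grasp_force: 0.0
```

Run:
```python
from h import *
o=get_obs(); print(o["ee_pos"],o["orientation"])
d=cam("top"); cv2.imwrite("pics/top1.png",cv2.resize(d["image"][120:300,180:400],None,fx=3.3,fy=3.3,interpolation=cv2.INTER_CUBIC))
```

```text
[403.40184326  62.11826322  42.6581551 ] [ 3.13803389e+00  1.45493656e-01 -2.71338372e-03]
```

View pics/top1.png

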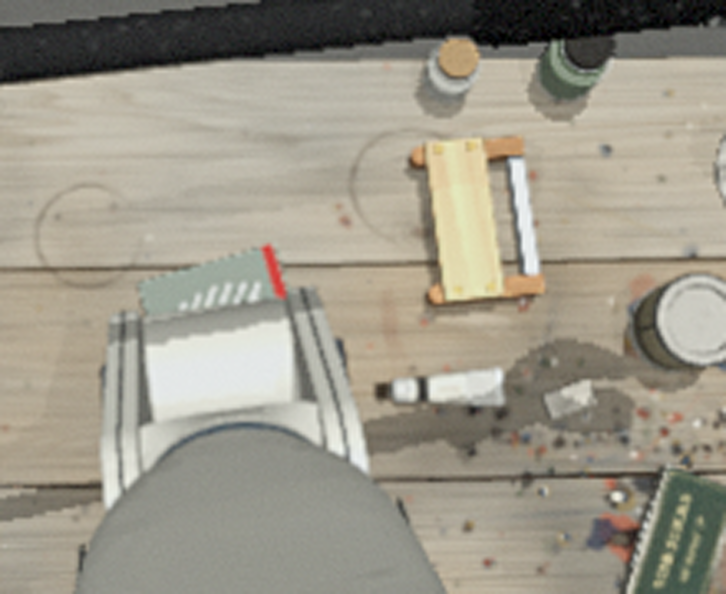

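The gripper stands on the robot side of the block at about (210,370) in the crop, centred on its length, and the block hasn't moved. Next I lower it and push sideways.

Request:
jog_arm(commands=[[0.36,[0,0,0.18],[0,0,0]],[0.36,[0,0,0.17],[0,0,0]],[0.36,[0,0,0],[0,0,0]],[0.36,[0.06,0,0],[0,0,0]],[0.36,[0.06,0,0],[0,0,0]],[0.36,[0.06,0,0],[0,0,0]],[0.36,[0.06,0,0],[0,0,0]],[0.36,[0.06,0,0],[0,0,0]],[0.36,[0.06,0,0],[0,0,0]],[0.36,[0.0,0,0],[0,0,0]]])

```text
t: 4.35
ee_pos: [440.8, 66.4, 7.8]
orientation: [-3.138, -0.148, -0.002]
ft_force: [-0.0, -0.5, 0.7]
width: 60.1
grasp_force: 0.0
```

Request:
jog_arm(commands=[[0.36,[0.05,0,0],[0,0,0]],[0.36,[0.05,0,0],[0,0,0]],[0.36,[0.05,0,0],[0,0,0]],[0.36,[0.05,0,0],[0,0,0]],[0.36,[0.05,0,0],[0,0,0]],[0.36,[0.05,0,0],[0,0,0]],[0.36,[0.05,0,0],[0,0,0]],[0.36,[0.04,0,0],[0,0,0]],[0.36,[0.0,0,0],[0,0,0]],[0.36,[0.0,0,0],[0,0,0]]])

```text
t: 5.35
ee_pos: [478.6, 70.0, 7.8]
orientation: [-3.138, -0.148, -0.001]
ft_force: [0.4, -0.0, -1.0]
width: 59.8
grasp_force: 0.0
```

```bash
cat >> h.py <<'E'
B0=np.array([552.6,-136.4]); bx=np.array([.0942,-.9955]); by=np.array([.9955,.0942])
def inb(p): q=np.asarray(p)[...,:2]-B0; return np.stack([q@bx,q@by],-1)
def redend(d,reg):
    im=d["image"]; hsv=cv2.cvtColor(im,cv2.COLOR_BGR2HSV); m=((hsv[...,0]<8)|(hsv[...,0]>172))&(hsv[...,1]>150)
    k=np.zeros_like(m); k[reg]=1; n,l,st,ce=cv2.connectedComponentsWithStats((m&k).astype(np.uint8)); i=1+np.argmax(st[1:,4])
    W=inb(onplane(d,np.argwhere(l==i)[:,::-1],22)); r=cv2.minAreaRect(W.astype(np.float32)); f=np.polyfit(W[:,1],W[:,0],1)
    return len(W),W.mean(0),r[1],"heading deg",-np.degrees(np.arctan(f[0]))
E
python3 - <<'E'
from h import *
o=get_obs(); print(o["ee_pos"],inb(o["ee_pos"]),o["ft_force"])
d=cam("top"); print(redend(d,np.s_[150:250,230:310]))
d=pickle.load(open("top.pkl","rb"));print(redend(d,np.s_[150:250,230:310]))
E
```

```text
[478.62420424  69.95324847   7.76676585] [-212.39317881  -54.20442867] [ 0.41661168 -0.04468619 -1.02872426]Traceback (most recent call last):
  File "<stdin>", line 3, in <module>
  File "h.py", line 17, in redend
    k=np.zeros_like(m); k[reg]=1; n,l,st,ce=cv2.connectedComponentsWithStats((m&k).astype(np.uint8)); i=1+np.argmax(st[1:,4])
                                                                                                          ~~~~~~~~~^^^^^^^^^^
    return _wrapfunc(a, 'argmax', axis=axis, out=out, **kwds)
    return bound(*args, **kwds)
ValueError: attempt to get argmax of an empty sequence
```

Only the arm can be hiding the red band here, so I back off a little, raise the hand, and look again.

Request:
jog_arm(commands=[[0.0,[-0.1,0,0],[0,0,0]],[0.0,[-0.2,0,0],[0,0,0]],[0.0,[0,0,-0.3],[0,0,0]],[0.0,[0,0,-0.3],[0,0,0]],[0.0,[0,-0.3,-0.3],[0,0,0]],[0.0,[0,-0.3,0],[0,0,-0.18]],[0.0,[0,-0.3,0],[0,0,-0.18]],[0.0,[0,0,0],[0,0,-0.18]],[0.0,[0,0,0],[0,0,-0.18]],[0.0,[0,0,0],[0,0,0]]])

```text
t: 6.4
ee_pos: [434.7, 156.1, 97.6]
orientation: [-2.971, -1.02, 0.001]
ft_force: [-0.0, 0.3, -0.1]
width: 44.1
grasp_force: 0.0
```

Run:
```python
from h import *
o=get_obs(); print(o["ee_pos"],inb(o["ee_pos"]),o["ft_force"])
d=cam("top"); cv2.imwrite("pics/top2.png",cv2.resize(d["image"][120:300,180:400],None,fx=3.3,fy=3.3,interpolation=cv2.INTER_CUBIC))
d0=pickle.load(open("top.pkl","rb"));print(redend(d0,np.s_[150:250,230:310]))
print(redend(d,np.s_[150:250,230:310]))
```

```text
[434.72699366 156.05573533  97.58988644] [-302.24332172  -89.79324755] [-0.0143925   0.32327879 -0.1481656 ]
(61, array([-158.30717902,  -43.98030423]), (5.7058210372924805, 79.04121398925781), 'heading deg', np.float64(10.41961355056153))
(66, array([-151.86639858,   -0.59361766]), (79.65734100341797, 6.458555221557617), 'heading deg', np.float64(0.02918141288246258))
```

View pics/top2.png

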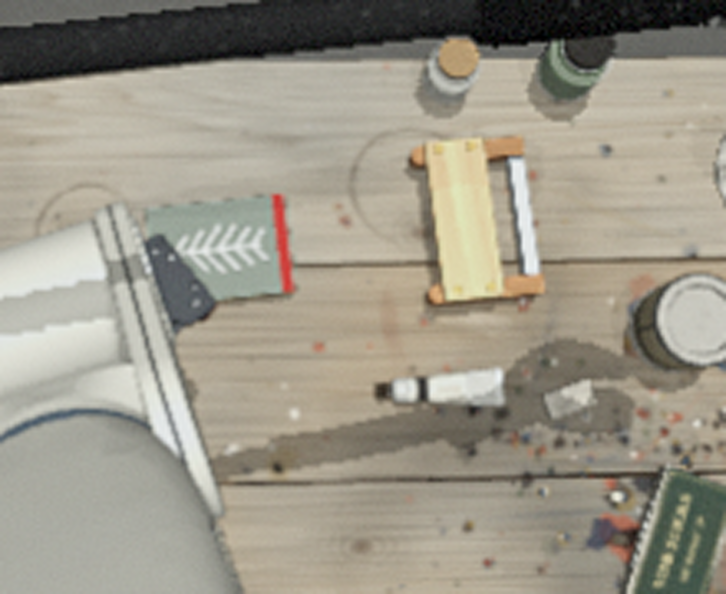

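The block is now straight with the bridge: the red band is at crop (284,244), heading 0.03°, and 0.6 mm off the centre line. I turn the hand and place it behind the tail.

Request:
jog_arm(commands=[[0.0,[0,0,0],[0,0,-0.183]],[0.0,[0,0,0],[0,0,-0.183]],[0.0,[0,0,0],[0,0,-0.183]],[0.0,[0,0,0],[0,0,-0.183]],[0.0,[0,0,0],[0,0,-0.182]],[0.0,[0,0,0],[0,0,-0.182]],[0.0,[0,0,0],[0,0,-0.182]],[0.0,[0,0.3,0],[0,0,0]],[0.0,[0,0.3,0],[0,0,0]],[0.0,[0,0.29,0],[0,0,0]]])

```text
t: 7.45
ee_pos: [525.1, 163.9, 97.6]
orientation: [-2.122, -2.317, 0.0]
ft_force: [0.2, -0.3, -0.6]
width: 44.2
grasp_force: 0.0
```

Request:
jog_arm(commands=[[0.0,[0,0,0],[0,0,0]],[0.0,[0,0,0],[0,0,0]]])

```text
t: 7.65
ee_pos: [523.7, 163.7, 97.2]
orientation: [-2.12, -2.318, 0.002]
ft_force: [-0.8, -0.5, 0.2]
width: 44.2
grasp_force: 0.0
```

Run:
```python
from h import *
o=get_obs(); M=R.from_rotvec(o["orientation"]).as_matrix()
print(o["ee_pos"],inb(o["ee_pos"]),"tool y heading",np.degrees(np.arctan2(M[1,1],M[0,1])),M[:,2],o["qpos"])
```

```text
[523.7486696  163.69376211  97.19346443] [-301.4611355    -0.45266702] tool y heading 5.104517721006578 [-1.25273349e-03 -3.29150222e-04 -9.99999161e-01] [2.81217908e-01 4.92926898e-01 1.87711128e+00 4.50392614e-05
 7.72849345e-01 1.92094863e-01]
```

Request:
jog_arm(commands=[[0.0,[0,0,0.3],[0,0,-0.007]],[0.0,[0,0,0.3],[0,0,0]],[0.0,[0,0,0.2],[0,0,0]],[0.0,[0,0,0.1],[0,0,0]],[0.0,[0,0,0],[0,0,0]],[0.0,[-0.06,0,0],[0,0,0]],[0.0,[-0.06,0,0],[0,0,0]],[0.0,[-0.06,0,0],[0,0,0]],[0.0,[-0.06,0,0],[0,0,0]],[0.0,[-0.06,0,0],[0,0,0]]])

```text
t: 8.65
ee_pos: [527.7, 133.9, 8.2]
orientation: [2.111, 2.327, 0.002]
ft_force: [-0.3, 2.3, 2.1]
width: 44.0
grasp_force: 1.0
```

Request:
jog_arm(commands=[[0.0,[-0.06,0,0],[0,0,0]],[0.0,[-0.06,0,0],[0,0,0]],[0.0,[-0.06,0,0],[0,0,0]],[0.0,[-0.06,0,0],[0,0,0]],[0.0,[-0.06,0,0],[0,0,0]],[0.0,[-0.06,0,0],[0,0,0]],[0.0,[-0.06,0,0],[0,0,0]],[0.0,[-0.06,0,0],[0,0,0]],[0.0,[0,0,0],[0,0,0]],[0.0,[0,0,0],[0,0,0]]])

```text
t: 9.65
ee_pos: [531.8, 86.2, 7.5]
orientation: [-2.11, -2.327, 0.001]
ft_force: [0.1, -0.3, -0.2]
width: 43.5
grasp_force: 0.0
```

Run:
```python
from h import *
o=get_obs(); M=R.from_rotvec(o["orientation"]).as_matrix()
print(o["ee_pos"],inb(o["ee_pos"]),"tool y heading",np.degrees(np.arctan2(M[1,1],M[0,1])))
d=cam("top"); cv2.imwrite("pics/top3.png",cv2.resize(d["image"][120:300,180:400],None,fx=3.3,fy=3.3,interpolation=cv2.INTER_CUBIC))
print(redend(d,np.s_[150:250,230:325]))
```

```text
[531.82215111  86.23421739   7.5363516 ] [-223.58963677    0.28779471] tool y heading 5.590909775698989
(60, array([-98.85888271,   3.94158178]), (6.961601734161377, 71.50881958007812), 'heading deg', np.float64(0.40387495107750465))
```

View pics/top3.png

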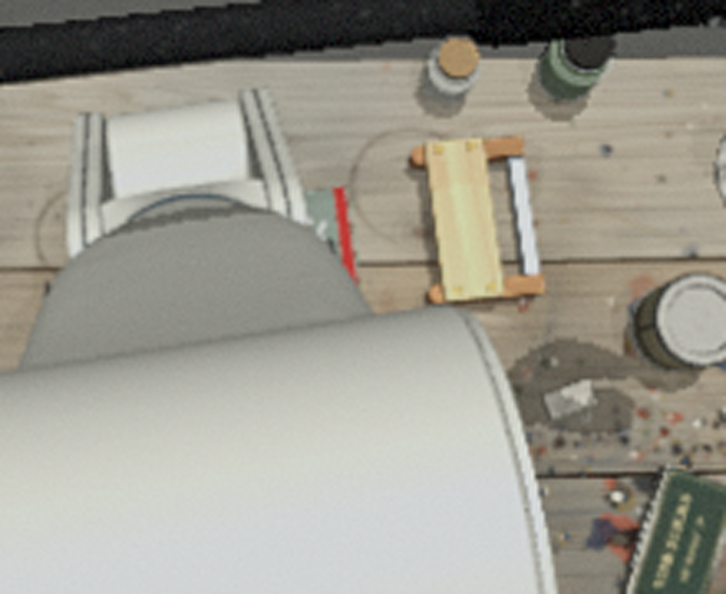

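The block follows straight: the red band is at crop (346,235), partly hidden by the arm at its lower end. I keep pushing.

Request:
jog_arm(commands=[[0.0,[-0.06,0,0],[0,0,0]],[0.0,[-0.06,0,0],[0,0,0]],[0.0,[-0.06,0,0],[0,0,0]],[0.0,[-0.06,0,0],[0,0,0]],[0.0,[-0.06,0,0],[0,0,0]],[0.0,[-0.06,0,0],[0,0,0]],[0.0,[-0.06,0,0],[0,0,0]],[0.0,[-0.06,0,0],[0,0,0]],[0.0,[0,0,0],[0,0,0]],[0.0,[0,0,0],[0,0,0]]])

```text
t: 10.7
ee_pos: [536.8, 38.6, 7.8]
orientation: [2.11, 2.327, 0.0]
ft_force: [-0.1, 0.1, -0.7]
width: 43.7
grasp_force: 0.0
```

Run:
```python
from h import *
o=get_obs(); M=R.from_rotvec(o["orientation"]).as_matrix()
print(o["ee_pos"],inb(o["ee_pos"]),"tool y heading",np.degrees(np.arctan2(M[1,1],M[0,1])))
for n in("top","scene"):
    d=cam(n); a=d["image"][120:300,180:400] if n=="top" else d["image"][170:270,200:350]
    cv2.imwrite(f"pics/{n}4.png",cv2.resize(a,None,fx=3.3,fy=3.3,interpolation=cv2.INTER_CUBIC))
    if n=="top": print(redend(d,np.s_[150:250,230:325]))
```

```text
[536.82677508  38.59972333   7.76124592] [-175.69806236    0.78272853] tool y heading 5.589197884244326
(28, array([-50.97382641,  23.1313926 ]), (31.46620750427246, 5.630990505218506), 'heading deg', np.float64(-1.18739578734571))
```

View pics/scene4.png

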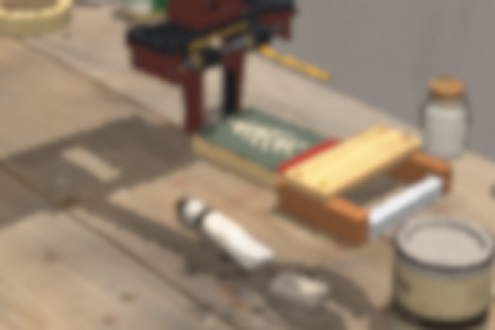

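The scene view shows the red band (310,155) entering between the rails, with the fingers squarely behind the tail (215,110). I continue.

Request:
jog_arm(commands=[[0.0,[-0.06,-0.003,0],[0,0,0]],[0.0,[-0.06,0,0],[0,0,0]],[0.0,[-0.06,0,0],[0,0,0]],[0.0,[-0.06,0,0],[0,0,0]],[0.0,[-0.06,0,0],[0,0,0]],[0.0,[-0.06,0,0],[0,0,0]],[0.0,[-0.06,0,0],[0,0,0]],[0.0,[-0.06,0,0],[0,0,0]],[0.0,[-0.06,0,0],[0,0,0]],[0.0,[-0.06,0,0],[0,0,0]]])

```text
t: 11.8
ee_pos: [542.3, -21.4, 7.7]
orientation: [-2.11, -2.327, 0.0]
ft_force: [-0.1, 1.8, 1.7]
width: 43.9
grasp_force: 1.0
```

Request:
jog_arm(commands=[[0.0,[-0.06,0,0],[0,0,0]],[0.0,[-0.06,0,0],[0,0,0]],[0.0,[-0.06,0,0],[0,0,0]],[0.0,[-0.03,0,0],[0,0,0]],[0.0,[0,0,0],[0,0,0]],[0.0,[0,0,0],[0,0,0]]])

```text
t: 12.4
ee_pos: [544.2, -42.0, 7.6]
orientation: [-2.11, -2.327, 0.0]
ft_force: [-1.0, -0.3, 0.1]
width: 44.1
grasp_force: 0.0
```

Run:
```python
from h import *
o=get_obs(); print(o["ee_pos"],inb(o["ee_pos"]),o["ft_force"])
d=cam("top"); print(redend(d,np.s_[150:225,300:345]) )
```

```text
[544.21624413 -42.00157624   7.57390046] [-94.76338066   0.54630255] [-0.95076127 -0.29847792  0.06989789]Traceback (most recent call last):
  File "<stdin>", line 3, in <module>
  File "h.py", line 17, in redend
    k=np.zeros_like(m); k[reg]=1; n,l,st,ce=cv2.connectedComponentsWithStats((m&k).astype(np.uint8)); i=1+np.argmax(st[1:,4])
                                                                                                          ~~~~~~~~~^^^^^^^^^^
    return _wrapfunc(a, 'argmax', axis=axis, out=out, **kwds)
    return bound(*args, **kwds)
ValueError: attempt to get argmax of an empty sequence
```

Request:
jog_arm(commands=[[0.0,[-0.04,0,0],[0,0,0]],[0.0,[-0.04,0,0],[0,0,0]],[0.0,[-0.03,0,0],[0,0,0]],[0.0,[-0.01,0,0],[0,0,0]],[0.0,[-0.01,0,0],[0,0,0]]])

```text
t: 12.95
ee_pos: [545.6, -54.9, 7.6]
orientation: [-2.11, -2.327, 0.0]
ft_force: [-1.1, 1.7, -0.3]
width: 43.5
grasp_force: 0.5
```

Request:
jog_arm(commands=[[0.0,[-0.01,0,0],[0,0,0]],[0.0,[-0.01,0,0],[0,0,0]]])

```text
t: 13.15
ee_pos: [545.8, -56.8, 7.7]
orientation: [-2.11, -2.327, -0.0]
ft_force: [-0.3, 3.2, -0.4]
width: 43.6
grasp_force: 1.3
```

Request:
jog_arm(commands=[[0.0,[-0.01,0,0],[0,0,0]],[0.0,[-0.01,0,0],[0,0,0]]])

```text
t: 13.35
ee_pos: [546.2, -57.1, 7.7]
orientation: [-2.111, -2.325, -0.003]
ft_force: [2.8, 17.9, 0.2]
width: 43.9
grasp_force: 9.0
```

Contact force rose to 18 N at TCP bx ≈ -79.5 mm, as expected for a seated block. I back away, raise the hand clear and check.

Request:
jog_arm(commands=[[0.0,[0.1,0,0],[0,0,0]],[0.0,[0.3,0,0],[0,0,0]],[0.0,[0.3,0,0],[0,0,0]],[0.0,[0.3,0,-0.2],[0,0,0]],[0.0,[0.3,0,-0.3],[0,0,0]],[0.0,[0.3,0,-0.3],[0,0,0]],[0.0,[0.3,0,-0.3],[0,0,0]],[0.0,[0.3,0,0],[0,0,0]],[0.0,[0.3,0,0],[0,0,0]],[0.0,[0,0,0],[0,0,0]]])

```text
t: 14.35
ee_pos: [521.5, 193.0, 118.3]
orientation: [2.105, 2.331, 0.003]
ft_force: [0.2, 0.3, 0.3]
width: 44.0
grasp_force: 0.0
```

Run:
```python
from h import *
o=get_obs(); print(o["ee_pos"],o["ft_force"])
d=cam("top"); cv2.imwrite("pics/top5.png",cv2.resize(d["image"][140:230,270:370],None,fx=6,fy=6,interpolation=cv2.INTER_CUBIC))
try: print(redend(d,np.s_[150:225,325:345]))
except Exception as e: print(e)
hsv=cv2.cvtColor(d["image"],cv2.COLOR_BGR2HSV); m=np.zeros(hsv.shape[:2],bool); m[150:225,285:325]=1
m&=(hsv[...,0]>50)&(hsv[...,0]<95)&(hsv[...,1]>25)
W=inb(onplane(d,np.argwhere(m)[:,::-1],22)); print(len(W),cv2.minAreaRect(W.astype(np.float32)))
```

```text
[521.53153617 192.97363373 118.32657523] [0.15123165 0.29417686 0.2534687 ]
(73, array([43.94008898, -0.78151357]), (83.29313659667969, 6.863215923309326), 'heading deg', np.float64(-0.27218483764642876))
4 ((-25.831449508666992, -29.250062942504883), (1.3876688480377197, 17.079578399658203), 1.772631049156189)
```

View pics/top5.png

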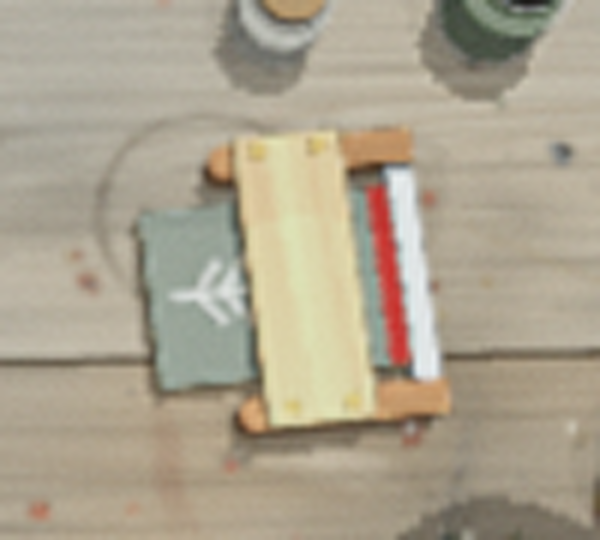

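The red band (390,275) lies parallel to and against the stop strip (414,275), centred between the rails. The front face works out at about x = +50 mm and the heading error at 0.3°. I hand it in.

```bash
python3 -c "
from h import *
print(close_job())"
```

```text
the job is handed in; nothing more can be done
None
```

The block was pushed flat under the deck until its red end met the stop strip (squared to about 0.3°, 1 mm off the centre line), the hand was backed away clear, and the job was handed in at about 14.5 s; the verdict was not shown.

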